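# Click the reference block into the cell holder

## Robot

A 6-joint arm with a two-finger parallel gripper is mounted at the origin on the work surface; the furniture and walls round the work are solid. World frame = base frame: x ahead of the robot, y to its left, z up, the work surface at z = 0. Lengths are in mm, angles in rad, forces in N, time in s.
With the tool pointing down it reaches from about 350 to 975 mm from the base axis. Payload 4.9 kg.
Tool frame: the origin (TCP) lies at the very end of the fingers, on their centre line; the grasp point (between the pads) lies 19 mm behind it; z points along the fingers, y is the line along which they close (so a half turn about z gives the same grasp; the last joint's range is limited). The gripper opens to 85 mm and grips with 20 to 120 N. Pads are 22 mm wide; open, the fingers measure 114 mm over their backs; the gripper's body (76 mm by 85 mm) begins 54 mm behind the grasp point. The pads swing forward as they close: fully open they stand 13 mm farther back than shut.
Start: joints at [1.127, 0.053, 1.613, -0, 1.476, -0.119], TCP at [199.439, 592.305, 231.304] pointing down, gripper open.
Joint ranges: [-3.01, 3.01], [-1.01, 2.22], [0.06, 2.58], [-1.02, 4.17], [0.09, 2.62], [-3.14, 3.14]. Speed limits (rad/s): [2.57, 2.57, 3.14, 3.14, 3.14, 3.14].

## Interface

Orientations are given as a unit quaternion [w, x, y, z].
In Python, from rig import arm gives the robot as it stands.
- The arm moves only by the tool apply_moves, never from a script. Its argument "motion" is a list of rows, each an object with "slide": the shift along the tool's x, y, z in mm, a list of three; "spin": the turn about the tool's z in degrees. In form: [{"slide": [tx, ty, tz], "spin": spin}, ...]. A call has 1 to 10 rows; each row shifts and turns the commanded pose from where the row before left it, along the tool's axes as they then stand; what a row does not reach is not made up. A row lasts 1/12 s, in which the tool goes at most 41.7 mm and 7.16 degrees, less where a joint would pass 70% of its speed; a pose out of reach is approached as far as the arm can. A call with a gripper value outside its range is refused whole. "claw" is the opening, from 0 (shut) to 1 (fully open), set as the call begins (left out, the last holds). The fingers move at their own pace and stop on an object; "squeeze" is the grip in N (left out, the last holds). Time passes only in rows, so rows that do not move let the fingers close. It gives the time, the measured TCP pose, the force, the opening and the grip force at its end, in the units of the state.
- arm.get_obs(): the state, without advancing time (a new reading comes with each control period).
- arm.read_camera(name): name is "side" or "top" or "wrist"; returns a dict with "color" (480x640x3 uint8, red, green, blue), "K" (3x3 intrinsics, pixels), "origin" and "attitude" of the camera in the world. Camera axes: x right, y down, z forward; pixel columns grow to the right and rows downward; lengths in mm; the calibration is good to about 2 mm. A picture is of the moment at which its call begins. There is no depth.
- arm.hand_in(): hands the job in; it is judged then, once.
The state is a dict: "t": time; "qpos": joint angles; "dq": joint speeds; "effort": joint torques, N m; "tcp_pos": TCP position; "eef_rot": TCP orientation; "force": force on the tool from outside, world axes, zero at the start; "ft_torque": the same for the moment, N m; "width": opening from 0.0 (shut) to 1.0 (fully open); "finger_force": force on a finger pad.
Only numpy, scipy, OpenCV 4.12 (cv2) and the standard library are available. Lean on these libraries where they do the work, as an engineer would, in place of code of your own. Each camera call takes 0.05 s, during which the arm holds its last target. There are 200 camera calls.

## Task

Before the light meter is used it needs its reference standard. Pick up the white block with the black cap, and push it foot first, cap up, down into the socket of the grey metal cell holder, past the sprung side ball, until the ball clicks into the block's groove and the block sits fully home on the seat; then let go of it. Push gently, feeling for the click and the seat and stopping there: never press the block onto the seat with more than 20 N. Leave the film pot, the compass and the tape roll where they are.

Things in the scene. Friction and masses are not known exactly. Their poses are not given: they have to be found in the camera images.
- block_centre (a point): Centre (54 mm above the foot) of the loose, rigid white reference block, 32 (its x) x 22 (its y) x 108 mm tall (its z), 100 to 210 g, standing upright on the table. The lowest 9 mm taper to 20 x 18 mm. Both narrow faces (+x, -x) have a V groove across them, 2.1 mm deep, centred 33 mm above the foot, so it goes in either way round.
- holder: Cell holder, fixed: grey metal block 58 (its x) x 50 (its y) x 84 mm tall on a dark foot plate 100 x 76 x 6 mm. Origin at the centre of the underside on the table, z up. A vertical socket 34 (x) x 24 mm (y) runs down its middle; the block's x goes along the holder's x, either way round. A sprung ball, radius 3 mm, stands 6 mm into the socket from the wall at -x.
- mouth (a point): Centre of the socket's open top, 84 mm above the table; axes as the holder's. The mouth flares by 5 mm on every side over its top 6 mm. The seat (socket floor) is set to a different height each time, 6 to 30 mm above the table, not measured: when home the block's centre is 60 to 84 mm, its top 114 to 138 mm above the table. Ball and seat go together, ball centre 32.6 mm above the seat.
- ball (a joint): How far the sprung ball is pushed back, in m: 0 free, 0.0025 to 0.005 while the block's flank rides on it, about 0.001 once clicked into the groove and let go. Spring 5 N free, 11 N at 4 mm. It first touches the block's foot 25 to 31 mm above home; pushing past takes 4 to 12 N, riding 1 to 5 N; over the last 4 mm the ball drops in and draws the block down, then force rises steeply on the seat.
- film_pot: Bystander: small black pot with a grey lid, 34 mm across, 50 mm tall, loose. Origin at the centre of its underside.
- compass: Bystander: small round compass, 44 mm across, 11 mm tall, loose. Origin at the centre of its underside.
- tape_roll: Bystander: small roll of black tape, 55 mm across, 19 mm tall, loose, lying flat. Origin at the centre of its underside.
- cap_top (a point): Centre of the top of the block's black cap, 108 mm above its foot; axes as block_centre. The cap is the top 24 mm of the block, of the same 32 x 22 mm section: grip it there across the 22 mm width (y), fingertips no lower than 25 mm below the top so that they stay clear of the holder.
Things that resemble listed ones, but are neither listed nor needed, are in the scene too. What is meant by the part that bears block_centre is not orange, and is the larger of those in its own colour.

How it is judged:
By the outcome, as a careful person would: the job done as asked, in the order asked, and still so for the second after the job is handed in, with the robot touching nothing.
It also fails if it takes over 51 s, if anything falls off the work surface, if the arm or the gripper's body presses on something with over 40 N, if the wrist force passes 120 N, or if a joint passes its speed limit or range.

## Working session

There is one attempt and no reset: what is moved stays moved. The work goes in short steps, Python scripts to look and compute and a tool call to move; the robot and the scene stay as the last step left them, time stands still between calls to the robot, and variables do not carry over. Pictures are saved under pics/ and viewed, at most 10 in all, crops included, and the job is handed in when it is done.

Besides the shell and the picture viewer there is one more tool, called as name(argument=value, ...) on one line, values as JSON. apply_moves: Moves the arm, as the interface text tells. Its arguments: {"type":"object","properties":{"motion":{"type":"array","items":{"type":"object","properties":{"slide":{"type":"array","items":{"type":"number"}},"spin":{"type":"number"}}}},"claw":{"type":"number"},"squeeze":{"type":"number"}},"required":["motion"]}

```bash
mkdir -p pics; cat > h.py <<'E'
import cv2,numpy as np
from rig import arm
from scipy.spatial.transform import Rotation as R
def snap(n,f):
    c=arm.read_camera(n); cv2.imwrite('pics/'+f+'.png',c['color'][:,:,::-1]); np.savez('pics/'+f+'.npz',**c); return c
def load(f): return dict(np.load('pics/'+f+'.npz'))
def rot(c):
    a=np.array(c['attitude'],float)
    return a if a.shape==(3,3) else R.from_quat(a[[1,2,3,0]]).as_matrix()
def ray(c,u,v,z):
    d=rot(c)@np.linalg.inv(c['K'])@np.array([u,v,1.]); o=np.array(c['origin'],float)
    return o+d*(z-o[2])/d[2]
def proj(c,p):
    q=c['K']@(rot(c).T@(np.array(p,float)-c['origin'])); return q[:2]/q[2]
E
python3 - <<'E'
from h import *
for n in('top','side'):
    c=snap(n,n+'1'); print(c['origin'],c['attitude'],c['K'].tolist())
print(arm.get_obs())
E
```

```text
[ 462.02769163  -38.35356538 1432.28692554] [-0.01502779  0.70867276 -0.70511535  0.01922047] [[575.777137119236, 0.0, 332.4683592202703], [0.0, 575.777137119236, 238.35630401140273], [0.0, 0.0, 1.0]]
[  15.76677851 -880.00939113  468.82673276] [-0.55178022  0.7933074  -0.20894409  0.15014768] [[593.5858737956254, 0.0, 315.42642818214466], [0.0, 593.5858737956254, 245.93162431581112], [0.0, 0.0, 1.0]]
{'t': 0.1, 'qpos': array([ 1.12703367e+00,  5.33007475e-02,  1.61418222e+00, -1.49379066e-05,
        1.47600367e+00, -1.18993975e-01]), 'dq': array([-0.00026114, -0.00092798, -0.00339426,  0.0007278 ,  0.00242955,
        0.00038693]), 'effort': array([ 2.47258968e-04, -3.94899273e+01, -3.71363997e+01, -7.02999660e-05,
        3.84012747e-03,  2.59977605e-05]), 'tcp_pos': array([199.18192963, 591.80394382, 230.16457134]), 'eef_rot': array([-2.55818684e-04,  1.61670863e-01,  9.86844281e-01, -9.11815711e-04]), 'force': array([-0.28318715,  0.1447267 , -0.23379939]), 'ft_torque': array([-0.01233352, -0.00060109, -0.01396003]), 'finger_force': 0.0, 'width': 0.9961010752615957}
```

View pics/top1.png

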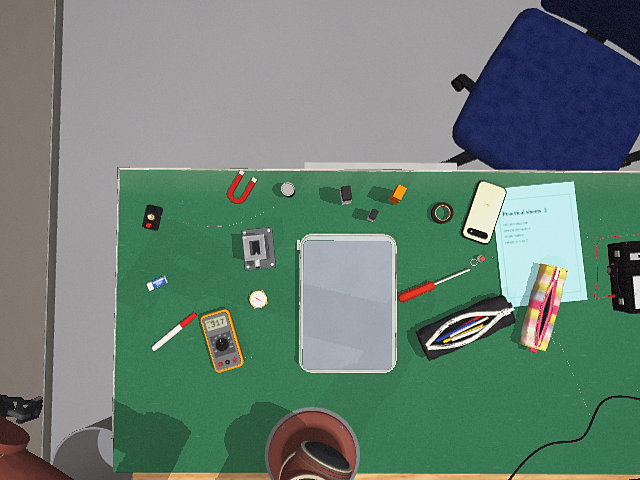

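View pics/side1.png

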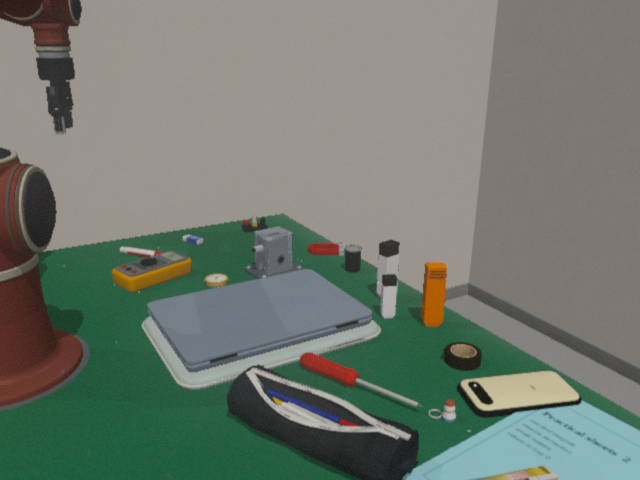

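The top view shows the large black-capped block at about (347,195), a small one at (373,215), the orange one at (399,194), the holder at (257,249), the pot at (288,189), the compass at (258,299) and the tape at (442,212). The side view agrees, with the large block at (388,268) behind the small one. I'll enlarge both areas.

```bash
python3 - <<'E'
from h import *
c=load('top1'); im=c['color'][:,:,::-1]
a=cv2.resize(im[170:230,325:405],None,fx=7,fy=7,interpolation=cv2.INTER_CUBIC)[:, :400]
b=cv2.resize(im[220:280,230:287],None,fx=7,fy=7,interpolation=cv2.INTER_CUBIC)
cv2.imwrite('pics/crop1.png',np.hstack([a,b[:, :399]]))
for n,(u,v),z in(('cap',(347,193),108),('foot',(348,200),0),('mouth',(257,249),84),('pot',(288,189),50)): print(n,ray(c,u,v,z))
E
```

```text
cap [631.40154241 -79.13439393 108.        ]
foot [627.64803783 -85.02402549   0.        ]
mouth [501.55387481 130.32340428  84.        ]
pot [647.71232768  61.47404642  50.        ]
```

View pics/crop1.png

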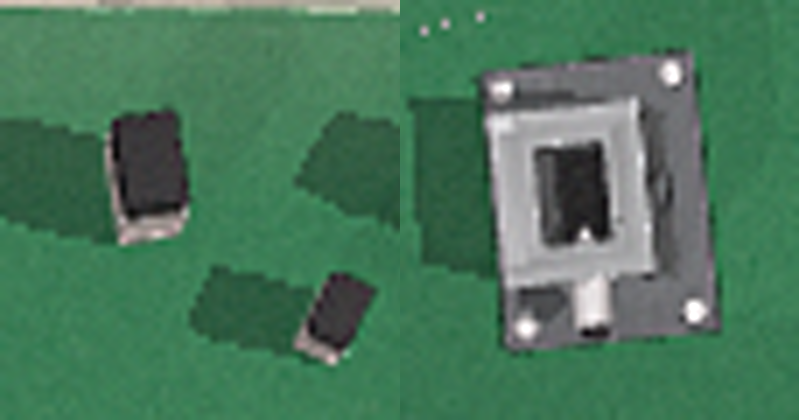

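```bash
cat >> h.py <<'E'
def rect(c,pts,z):
    P=np.array([ray(c,u,v,z) for u,v in pts])[:,:2]; m=P.mean(0)
    # pts: TL,TR,BR,BL in image (top = far +x)
    ax=(P[0]+P[1]-P[2]-P[3])/2; ay=(P[0]+P[3]-P[1]-P[2])/2
    a1=np.degrees(np.arctan2(ax[1],ax[0])); a2=np.degrees(np.arctan2(-ay[0],ay[1]))
    print('centre',m.round(1),'len',np.linalg.norm(ax).round(1),np.linalg.norm(ay).round(1),'ang x',a1.round(1),'from y',a2.round(1)); return m
def go(x,y,z,yaw):
    "tool-frame slide to reach x,y,z with tool y axis at world angle yaw+90"
    o=arm.get_obs(); q=o['eef_rot']; M=R.from_quat(q[[1,2,3,0]]).as_matrix()
    ty=np.degrees(np.arctan2(M[1,1],M[0,1]))-90
    d=(yaw-ty+90)%180-90
    print('slide',(M.T@(np.array([x,y,z])-o['tcp_pos'])).round(1),'spin',(-d).round(1),'yaw now',ty.round(1),'tilt',M[:,2].round(4),o['tcp_pos'].round(1),o['force'].round(1))
E
python3 - <<'E'
from h import *
c=load('top1')
f=lambda L,o:[(u/7+o[0]-.4,v/7+o[1]-.4) for u,v in L]
m=rect(c,f([(110,118),(178,110),(188,208),(122,220)],(325,170)),108)
rect(c,f([(85,115),(240,98),(255,270),(103,288)],(230,220)),84)
rect(c,f([(83,75),(292,52),(320,326),(108,352)],(230,220)),6)
go(m[0],m[1],260,6)
w=snap('wrist','w0'); o=arm.get_obs(); M=R.from_quat(o['eef_rot'][[1,2,3,0]]).as_matrix()
print(M.T@(w['origin']-o['tcp_pos']), M.T@rot(w))
E
```

```text
centre [631.3 -76.7] len 33.4 22.4 ang x 6.5 from y 8.8
centre [505.9 137.4] len 58.0 51.6 ang x 6.1 from y 6.8
centre [505.5 136.9] len 98.0 74.9 ang x 6.1 from y 6.9
slide [-622.9 -495.7  -29. ] spin -24.6 yaw now -18.6 tilt [-8.0e-04 -1.7e-03 -1.0e+00] [199.2 591.8 230.2] [-0.3  0.1 -0.2]
[ 6.52862217e+01  3.19725174e-02 -1.42748460e+02] [[-4.37191674e-05 -9.64720699e-01 -2.63275466e-01]
 [ 9.99999316e-01  2.65536420e-04 -1.13906405e-03]
 [ 1.16878789e-03 -2.63275336e-01  9.64720027e-01]]
```

apply_moves(motion=[{"slide": [-31, -25, -4], "spin": -6.15}, {"slide": [-29, -28, -4], "spin": -6.15}, {"slide": [-26, -31, -4], "spin": -6.15}, {"slide": [-22, -34, -4], "spin": -6.15}, {"slide": [-18, -36, -4], "spin": 0}, {"slide": [-18, -36, -4], "spin": 0}, {"slide": [-18, -36, -4], "spin": 0}, {"slide": [-18, -36, -4], "spin": 0}, {"slide": [-18, -36, 0], "spin": 0}, {"slide": [-18, -36, 0], "spin": 0}])

```text
t: 0.98
tcp_pos: [418.0, 252.1, 263.6]
eef_rot: [0.0, -0.052, 0.999, 0.0]
force: [0.2, 0.5, 0.0]
width: 1.0
finger_force: 0.0
```

apply_moves(motion=[{"slide": [-18, -36, 0], "spin": 0}, {"slide": [-18, -36, 0], "spin": 0}, {"slide": [-18, -36, 0], "spin": 0}, {"slide": [-18, -36, 0], "spin": 0}, {"slide": [-18, -36, 0], "spin": 0}, {"slide": [-18, -36, 0], "spin": 0}, {"slide": [-18, -36, 0], "spin": 0}, {"slide": [-15, -30, 0], "spin": 0}, {"slide": [0, 0, 0], "spin": 0}, {"slide": [0, 0, 0], "spin": 0}])

```text
t: 1.82
tcp_pos: [587.3, -13.4, 262.4]
eef_rot: [-0.001, -0.051, 0.999, 0.0]
force: [-0.4, -0.0, 0.8]
width: 0.999
finger_force: 0.0
```

```bash
python3 - <<'E'
from h import *
go(631.3,-76.7,260,7.5); snap('wrist','w1')
E
```

```text
slide [-37.4 -67.5   2.3] spin -1.7 yaw now 5.8 tilt [-1.7e-03  5.0e-04 -1.0e+00] [587.3 -13.4 262.4] [-0.4 -0.   0.8]
```

View pics/w1.png

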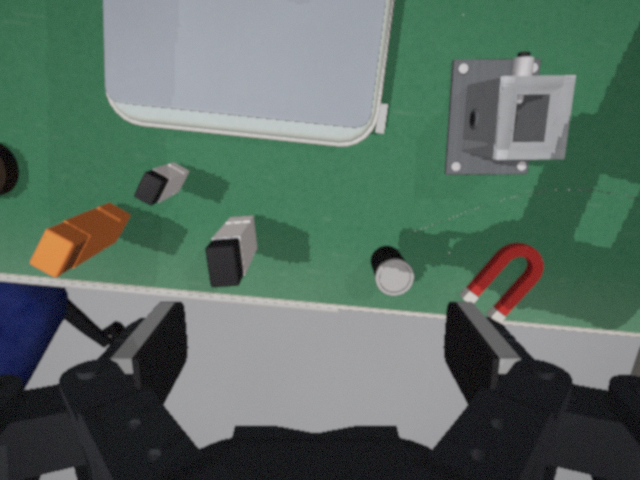

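The wrist view shows the large block's cap at about (226,262), the small block at (160,185), the holder mouth at (533,118) and the pot at (393,275). I'll enlarge the cap and the holder top.

```bash
python3 - <<'E'
from h import *
im=load('w1')['color'][:,:,::-1]
k=dict(fx=5,fy=5,interpolation=cv2.INTER_CUBIC)
a=cv2.resize(cv2.convertScaleAbs(im[215:315,190:260],alpha=1.5,beta=30),None,**k); b=cv2.resize(im[65:165,490:580],None,**k)
cv2.imwrite('pics/crop2.png',np.hstack([a,b]))
E
```

```text
(no output)
```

View pics/crop2.png

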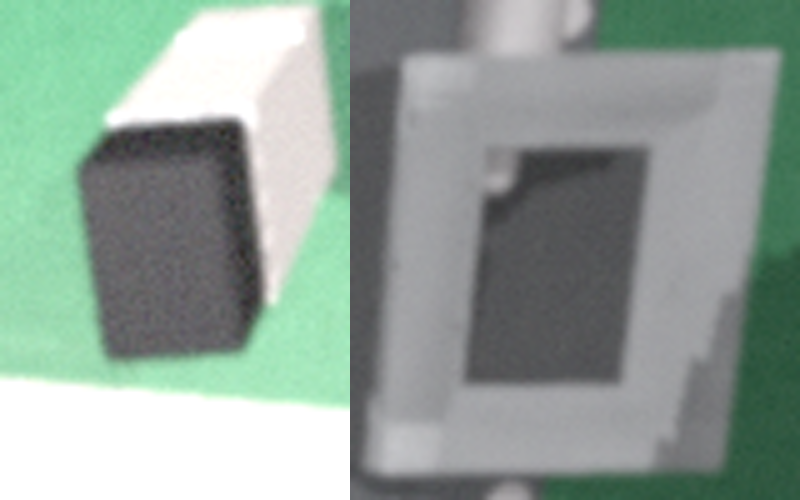

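```bash
python3 - <<'E'
from h import *
c=load('w1')
f=lambda L,o:[(u/5+o[0]-.4,v/5+o[1]-.4) for u,v in L]
m=rect(c,f([(243,350),(108,358),(80,163),(207,155)],(190,215)),108)
rect(c,f([(372,470),(18,470),(53,55),(430,50)],(490,65)),84)
go(*m,260,8)
E
```

```text
centre [632.4 -78.2] len 30.2 19.2 ang x 11.4 from y 9.5
centre [505.6 135.4] len 58.0 52.6 ang x 6.8 from y 6.2
slide [-38.5 -70.3   2.5] spin -2.1 yaw now 5.9 tilt [-1.5e-03  6.0e-04 -1.0e+00] [586.8 -12.3 262.6] [-0.2 -0.6  0.4]
```

apply_moves(motion=[{"slide": [-13, -23, 16], "spin": -2.6}, {"slide": [-13, -23, 16], "spin": 0}, {"slide": [-11, -22, 16], "spin": 0}, {"slide": [0, 0, 16], "spin": 0}, {"slide": [0, 0, 16], "spin": 0}, {"slide": [0, 0, 20], "spin": 0}, {"slide": [0, 0, 0], "spin": 0}, {"slide": [0, 0, 0], "spin": 0}], claw=0.7, squeeze=60)

```text
t: 2.53
tcp_pos: [631.6, -72.7, 162.1]
eef_rot: [-0.001, -0.076, 0.997, 0.001]
force: [0.3, -0.1, -0.5]
width: 0.703
finger_force: 0.0
```

```bash
python3 - <<'E'
from h import *
go(631.8,-77.5,84,8.5); c=snap('wrist','w2')
im=c['color'][:,:,::-1]; p=proj(c,(631.8,-77.5,108)); print(p)
u,v=p.astype(int); v0=max(0,v-75);u0=max(0,u-80)
print(u0,v0); cv2.imwrite('pics/crop3.png',cv2.resize(cv2.convertScaleAbs(im[v0:v0+120,u0:u0+160],alpha=1.5,beta=30),None,fx=5,fy=5,interpolation=cv2.INTER_CUBIC))
E
```

```text
slide [ 0.3 -4.8 78.1] spin 0.2 yaw now 8.7 tilt [-3.e-03  9.e-04 -1.e+00] [631.6 -72.7 162.1] [ 0.3 -0.1 -0.5]
[306.7254101  258.74084665]
226 183
```

View pics/crop3.png

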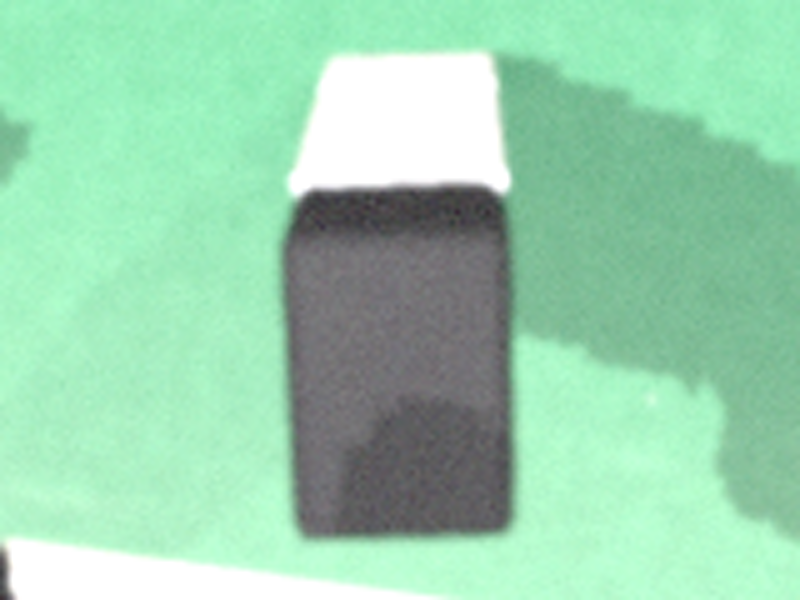

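The cap top corners in the crop are about (285,240), (508,235), (512,532) and (298,537), with a clean view between the fingers.

```bash
python3 - <<'E'
from h import *
c=load('w2')
f=lambda L,o:[(u/5+o[0]-.4,v/5+o[1]-.4) for u,v in L]
m=rect(c,f([(512,533),(298,537),(285,240),(508,235)],(226,183)),108)
go(*m,84.5,10)
E
```

```text
centre [632.7 -77.8] len 30.1 21.1 ang x 9.9 from y 9.9
slide [ 0.6 -4.6 79.3] spin -1.3 yaw now 8.7 tilt [-0.e+00  1.e-04 -1.e+00] [632.6 -73.2 163.8] [0.5 0.1 1.1]
```

apply_moves(motion=[{"slide": [0.5, -4.6, 10], "spin": -1.2}, {"slide": [0, 0, 20], "spin": 0}, {"slide": [0, 0, 20], "spin": 0}, {"slide": [0, 0, 18], "spin": 0}, {"slide": [0, 0, 10], "spin": 0}, {"slide": [0, 0, 0], "spin": 0}, {"slide": [0, 0, 0], "spin": 0}, {"slide": [0, 0, 0], "spin": 0}])

```text
t: 3.25
tcp_pos: [634.4, -79.1, 87.5]
eef_rot: [0.002, -0.085, 0.996, -0.001]
force: [-0.4, 0.3, -0.1]
width: 0.697
finger_force: 0.0
```

```bash
python3 - <<'E'
from h import *
go(632.7,-77.8,84.5,10)
E
```

```text
slide [1.4 1.5 3. ] spin -0.2 yaw now 9.8 tilt [ 3.2e-03 -8.0e-04 -1.0e+00] [634.4 -79.1  87.5] [-0.4  0.3 -0.1]
```

apply_moves(motion=[{"slide": [0.7, 0.7, 2], "spin": 0}, {"slide": [0, 0, 0], "spin": 0}, {"slide": [0, 0, 0], "spin": 0}])

```text
t: 3.5
tcp_pos: [632.6, -78.4, 84.2]
eef_rot: [0.001, -0.085, 0.996, -0.0]
force: [-0.4, 0.1, 0.4]
width: 0.697
finger_force: 0.0
```

apply_moves(motion=[{"slide": [0, 0, 0]}, {"slide": [0, 0, 0]}, {"slide": [0, 0, 0]}, {"slide": [0, 0, 0]}, {"slide": [0, 0, 0]}, {"slide": [0, 0, 0]}, {"slide": [0, 0, 0]}, {"slide": [0, 0, 0]}], claw=0, squeeze=60)

```text
$.motion[0]: bad value
```

apply_moves(motion=[{"slide": [0, 0, 0], "spin": 0}, {"slide": [0, 0, 0], "spin": 0}, {"slide": [0, 0, 0], "spin": 0}, {"slide": [0, 0, 0], "spin": 0}, {"slide": [0, 0, 0], "spin": 0}, {"slide": [0, 0, 0], "spin": 0}, {"slide": [0, 0, 0], "spin": 0}, {"slide": [0, 0, 0], "spin": 0}], claw=0, squeeze=60)

```text
t: 4.17
tcp_pos: [632.4, -78.4, 83.6]
eef_rot: [0.0, -0.085, 0.996, -0.0]
force: [-0.8, 0.4, 1.5]
width: 0.243
finger_force: 59.1
```

apply_moves(motion=[{"slide": [0, 0, -8], "spin": 0}, {"slide": [0, 0, -20], "spin": 0}, {"slide": [0, 0, -25], "spin": 0}, {"slide": [0, 0, -25], "spin": 0}, {"slide": [0, 0, -25], "spin": 0}, {"slide": [0, 0, -17], "spin": 0}, {"slide": [0, 0, 0], "spin": 0}, {"slide": [0, 0, 0], "spin": 0}])

```text
t: 4.83
tcp_pos: [632.6, -78.5, 204.3]
eef_rot: [0.001, -0.085, 0.996, -0.0]
force: [0.1, 0.6, -2.2]
width: 0.241
finger_force: 58.7
```

```bash
python3 - <<'E'
from h import *
go(505.6,136,204,6.5); print(arm.get_obs()['width'])
E
```

```text
slide [ 8.87e+01  2.33e+02 -1.00e-01] spin 3.3 yaw now 9.8 tilt [ 1.9e-03 -6.0e-04 -1.0e+00] [632.6 -78.5 204.3] [ 0.1  0.6 -2.2]
0.24107271025919613
```

apply_moves(motion=[{"slide": [4, 10, 0], "spin": 0}, {"slide": [8, 21, 0], "spin": 0}, {"slide": [11, 29, 0], "spin": 0}, {"slide": [11, 29, 0], "spin": 0}, {"slide": [11, 29, 0], "spin": 0}, {"slide": [11, 29, 0], "spin": 0}, {"slide": [11, 29, 0], "spin": 0}, {"slide": [10, 27, 0], "spin": 0}, {"slide": [8, 20, 0], "spin": 0}, {"slide": [3.7, 10, 0], "spin": 3.3}])

```text
t: 5.67
tcp_pos: [501.7, 138.5, 200.3]
eef_rot: [-0.003, -0.057, 0.998, 0.0]
force: [0.7, -0.4, -0.8]
width: 0.242
finger_force: 58.7
```

apply_moves(motion=[{"slide": [0, 0, 0], "spin": 0}, {"slide": [0, 0, 0], "spin": 0}, {"slide": [0, 0, 0], "spin": 0}])

```text
t: 5.92
tcp_pos: [504.7, 135.7, 202.0]
eef_rot: [-0.001, -0.057, 0.998, -0.0]
force: [0.9, 0.1, -1.6]
width: 0.242
finger_force: 58.7
```

```bash
python3 - <<'E'
from h import *
go(505.6,136,204,6.5); c=snap('wrist','w3'); s=snap('side','s3'); t=snap('top','t3')
k=dict(interpolation=cv2.INTER_CUBIC)
p=proj(s,(505,136,110)).astype(int); print(p)
a=s['color'][p[1]-85:p[1]+65,p[0]-50:p[0]+50,::-1]
cv2.imwrite('pics/crop4.png',np.hstack([cv2.resize(a,(400,600),**k),cv2.resize(c['color'][0:480,160:480,::-1],(400,600),**k)]))
E
```

```text
slide [-0.9  0.2 -2. ] spin 0.0 yaw now 6.5 tilt [-2.e-03 -6.e-04 -1.e+00] [504.7 135.7 202. ] [ 0.9  0.1 -1.6]
[273 219]
```

View pics/crop4.png

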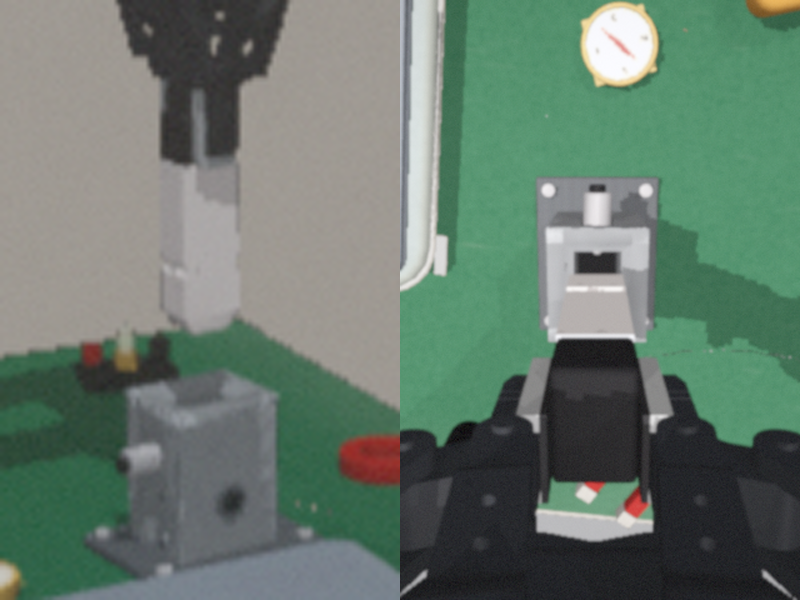

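The side crop shows the block upright above the holder. The wrist crop shows the foot edge at (567..624, 288) lined up over the socket, and the rear top edge of the holder at (545..650, 228).

```bash
python3 - <<'E'
from h import *
c=load('w3'); f=lambda u,v:((u-400)/1.25+160-.1,v/1.25-.1)
g=np.radians(6.5); X=np.array([np.cos(g),np.sin(g)]);Y=np.array([-np.sin(g),np.cos(g)])
def pr(n,a,b,z,dx):
    A=ray(c,*f(*a),z)[:2];B=ray(c,*f(*b),z)[:2]; m=(A+B)/2
    print(n,'centre',(m+dx*X).round(1),'w',np.linalg.norm(A-B).round(1),'ang',np.degrees(np.arctan2(*(B-A)[::-1])).round(1)-90)
pr('holder',(545,228),(650,228),84,29)
for z in(114,118): pr('foot',(567,288),(624,288),z,10)
# holder from earlier views, top3
o=load('t3')
E
python3 - <<'E'
import sys; sys.path.insert(0,'.')
import os; os.chdir('.')
from h import *
c=load('w3'); im=c['color'][:,:,::-1]
cv2.imwrite('pics/crop5.png',cv2.resize(im[165:290,260:375],None,fx=4.8,fy=4.8,interpolation=cv2.INTER_CUBIC))
E
```

```text
holder centre [505.3 136.6] w 51.1 ang 6.5
foot centre [508.8 136. ] w 25.3 ang 6.599999999999994
foot centre [507.8 135.9] w 24.8 ang 6.599999999999994
```

View pics/crop5.png

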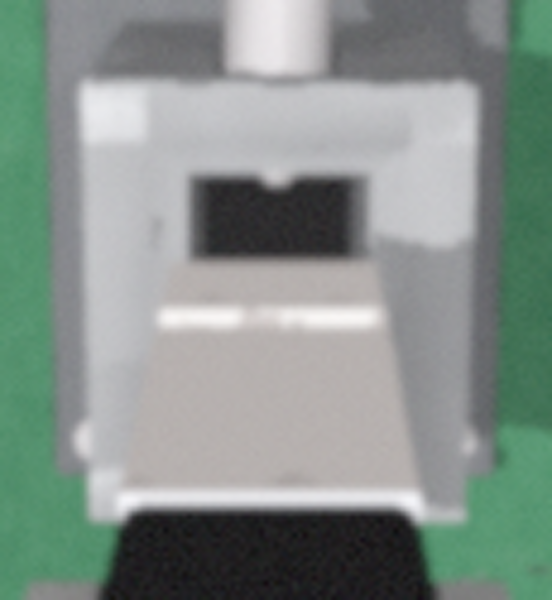

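The crop shows the lower face edge of the block at (170..380, 258), which is where the taper starts. The groove is at 318, the cap line at about 500, the holder's rear edge at (80..478, 80), the socket at 190..370 and the ball at 277.

```bash
python3 - <<'E'
from h import *
c=load('w3'); f=lambda u,v:(u/4.8+260-.4,v/4.8+165-.4)
g=np.radians(6.5); X=np.array([np.cos(g),np.sin(g)]);Y=np.array([-np.sin(g),np.cos(g)])
def pr(n,a,b,z,dx):
    A=ray(c,*f(*a),z)[:2];B=ray(c,*f(*b),z)[:2]; m=(A+B)/2+dx*X
    print(n,m.round(1),'along XY',(m@X).round(1),(m@Y).round(1),'w',np.linalg.norm(A-B).round(1))
pr('holder back',(80,80),(478,80),84,29)
pr('holder front',(90,520),(467,520),84,-29)
pr('socket',(190,176),(370,176),78,17)
pr('flank9',(170,258),(380,258),127.4,16)
pr('groove',(157,318),(385,318),151.4,16)
pr('cap',(118,505),(425,505),202.4,16)
print(arm.get_obs()['tcp_pos']@[*X,0],arm.get_obs()['tcp_pos']@[*Y,0])
E
```

```text
holder back [504.7 136.5] along XY 516.9 78.4 w 50.4
holder front [505.7 136.6] along XY 518.0 78.5 w 50.5
socket [506.1 136.8] along XY 518.3 78.6 w 23.6
flank9 [505.  135.9] along XY 517.1 77.8 w 22.7
groove [505.5 135.5] along XY 517.6 77.4 w 22.1
cap [506.5 135.6] along XY 518.6 77.4 w 22.4
517.474489506965 77.30238140745145
```

apply_moves(motion=[{"slide": [-0.3, 1, 8], "spin": 0}, {"slide": [0, 0, 8], "spin": 0}, {"slide": [0, 0, 8], "spin": 0}, {"slide": [0, 0, 6], "spin": 0}, {"slide": [0, 0, 4], "spin": 0}, {"slide": [0, 0, 4], "spin": 0}, {"slide": [0, 0, 0], "spin": 0}])

```text
t: 6.65
tcp_pos: [504.8, 137.1, 164.0]
eef_rot: [-0.001, -0.057, 0.998, -0.0]
force: [-0.8, -0.5, -1.7]
width: 0.243
finger_force: 58.8
```

apply_moves(motion=[{"slide": [0, 0, 3], "spin": 0}, {"slide": [0, 0, 3], "spin": 0}, {"slide": [0, 0, 0], "spin": 0}])

```text
t: 6.9
tcp_pos: [505.2, 137.2, 158.9]
eef_rot: [-0.0, -0.057, 0.998, -0.0]
force: [-0.6, 0.4, -1.6]
width: 0.242
finger_force: 58.8
```

apply_moves(motion=[{"slide": [0, 0, 3], "spin": 0}, {"slide": [0, 0, 3], "spin": 0}, {"slide": [0, 0, 0], "spin": 0}])

```text
t: 7.15
tcp_pos: [505.0, 137.1, 152.6]
eef_rot: [-0.001, -0.057, 0.998, -0.0]
force: [-0.0, 1.5, -0.5]
width: 0.245
finger_force: 58.8
```

apply_moves(motion=[{"slide": [0, 0, 2], "spin": 0}, {"slide": [0, 0, 2], "spin": 0}, {"slide": [0, 0, 0], "spin": 0}])

```text
t: 7.4
tcp_pos: [505.2, 137.1, 148.8]
eef_rot: [-0.0, -0.057, 0.998, -0.0]
force: [0.4, -0.4, -2.0]
width: 0.246
finger_force: 58.8
```

apply_moves(motion=[{"slide": [0, 0, 2], "spin": 0}, {"slide": [0, 0, 1], "spin": 0}, {"slide": [0, 0, 0], "spin": 0}])

```text
t: 7.65
tcp_pos: [505.2, 137.2, 146.0]
eef_rot: [-0.0, -0.057, 0.998, -0.0]
force: [0.8, 0.6, -0.8]
width: 0.244
finger_force: 58.8
```

apply_moves(motion=[{"slide": [0, 0, 2], "spin": 0}, {"slide": [0, 0, 1], "spin": 0}, {"slide": [0, 0, 0], "spin": 0}])

```text
t: 7.9
tcp_pos: [505.2, 137.1, 143.0]
eef_rot: [-0.0, -0.057, 0.998, -0.0]
force: [0.2, -0.3, -1.7]
width: 0.246
finger_force: 58.8
```

apply_moves(motion=[{"slide": [0, 0, 2], "spin": 0}, {"slide": [0, 0, 1], "spin": 0}, {"slide": [0, 0, 0], "spin": 0}])

```text
t: 8.15
tcp_pos: [505.2, 137.1, 139.9]
eef_rot: [-0.0, -0.057, 0.998, -0.0]
force: [0.2, -0.1, -0.4]
width: 0.243
finger_force: 58.8
```

apply_moves(motion=[{"slide": [0, 0, 2], "spin": 0}, {"slide": [0, 0, 1], "spin": 0}, {"slide": [0, 0, 0], "spin": 0}])

```text
t: 8.4
tcp_pos: [505.3, 137.2, 137.0]
eef_rot: [-0.0, -0.057, 0.998, -0.0]
force: [0.7, -0.0, -1.5]
width: 0.243
finger_force: 58.8
```

apply_moves(motion=[{"slide": [0, 0, 2], "spin": 0}, {"slide": [0, 0, 1], "spin": 0}, {"slide": [0, 0, 0], "spin": 0}])

```text
t: 8.65
tcp_pos: [505.8, 137.2, 134.8]
eef_rot: [0.0, -0.057, 0.998, 0.0]
force: [-0.8, -0.4, 1.9]
width: 0.244
finger_force: 59.2
```

apply_moves(motion=[{"slide": [0, 0, 1], "spin": 0}, {"slide": [0, 0, 1], "spin": 0}, {"slide": [0, 0, 0], "spin": 0}])

```text
t: 8.9
tcp_pos: [505.9, 137.3, 133.6]
eef_rot: [0.001, -0.057, 0.998, 0.0]
force: [-1.4, 0.1, 5.3]
width: 0.245
finger_force: 59.8
```

apply_moves(motion=[{"slide": [0, 0, 1], "spin": 0}, {"slide": [0, 0, 1], "spin": 0}, {"slide": [0, 0, 0], "spin": 0}])

```text
t: 9.15
tcp_pos: [505.9, 137.3, 132.1]
eef_rot: [0.001, -0.057, 0.998, 0.0]
force: [-3.1, -0.2, 6.8]
width: 0.245
finger_force: 60.1
```

apply_moves(motion=[{"slide": [0, 0, 1], "spin": 0}, {"slide": [0, 0, 1], "spin": 0}, {"slide": [0, 0, 0], "spin": 0}])

```text
t: 9.4
tcp_pos: [505.8, 137.2, 129.0]
eef_rot: [0.001, -0.057, 0.998, 0.0]
force: [-1.3, 0.1, 5.0]
width: 0.243
finger_force: 59.7
```

apply_moves(motion=[{"slide": [0, 0, 1], "spin": 0}, {"slide": [0, 0, 1], "spin": 0}, {"slide": [0, 0, 0], "spin": 0}])

```text
t: 9.65
tcp_pos: [505.8, 137.2, 127.0]
eef_rot: [0.0, -0.057, 0.998, 0.0]
force: [-1.4, 0.1, 3.3]
width: 0.243
finger_force: 59.6
```

apply_moves(motion=[{"slide": [0, 0, 2], "spin": 0}, {"slide": [0, 0, 1], "spin": 0}, {"slide": [0, 0, 0], "spin": 0}])

```text
t: 9.9
tcp_pos: [505.7, 137.2, 123.3]
eef_rot: [0.0, -0.057, 0.998, 0.0]
force: [1.3, -0.1, 2.1]
width: 0.246
finger_force: 59.4
```

apply_moves(motion=[{"slide": [0, 0, 2], "spin": 0}, {"slide": [0, 0, 1], "spin": 0}, {"slide": [0, 0, 0], "spin": 0}])

```text
t: 10.15
tcp_pos: [505.6, 137.2, 119.9]
eef_rot: [0.0, -0.057, 0.998, 0.0]
force: [1.4, 0.7, 1.1]
width: 0.246
finger_force: 59.2
```

apply_moves(motion=[{"slide": [0, 0, 2], "spin": 0}, {"slide": [0, 0, 1], "spin": 0}, {"slide": [0, 0, 0], "spin": 0}])

```text
t: 10.4
tcp_pos: [505.6, 137.2, 116.9]
eef_rot: [0.0, -0.057, 0.998, 0.0]
force: [2.1, 0.5, -0.9]
width: 0.246
finger_force: 59.1
```

apply_moves(motion=[{"slide": [0, 0, 1], "spin": 0}, {"slide": [0, 0, 1], "spin": 0}, {"slide": [0, 0, 0], "spin": 0}])

```text
t: 10.65
tcp_pos: [505.6, 137.1, 115.1]
eef_rot: [0.0, -0.057, 0.998, -0.0]
force: [2.2, 0.2, 0.8]
width: 0.244
finger_force: 59.3
```

apply_moves(motion=[{"slide": [0, 0, 1], "spin": 0}, {"slide": [0, 0, 1], "spin": 0}, {"slide": [0, 0, 0], "spin": 0}])

```text
t: 10.9
tcp_pos: [505.5, 137.2, 113.1]
eef_rot: [0.0, -0.057, 0.998, 0.0]
force: [4.1, 0.4, 0.2]
width: 0.244
finger_force: 59.2
```

apply_moves(motion=[{"slide": [0, 0, 1], "spin": 0}, {"slide": [0, 0, 0], "spin": 0}, {"slide": [0, 0, 0], "spin": 0}])

```text
t: 11.15
tcp_pos: [505.4, 137.2, 111.8]
eef_rot: [0.0, -0.057, 0.998, 0.0]
force: [4.4, -0.1, -0.0]
width: 0.243
finger_force: 59.0
```

apply_moves(motion=[{"slide": [0, 0, 1], "spin": 0}, {"slide": [0, 0, 0], "spin": 0}, {"slide": [0, 0, 0], "spin": 0}])

```text
t: 11.4
tcp_pos: [505.4, 137.2, 111.0]
eef_rot: [0.0, -0.057, 0.998, 0.0]
force: [4.5, 0.8, -1.9]
width: 0.247
finger_force: 59.0
```

apply_moves(motion=[{"slide": [0, 0, 1], "spin": 0}, {"slide": [0, 0, 0], "spin": 0}, {"slide": [0, 0, 0], "spin": 0}])

```text
t: 11.65
tcp_pos: [505.4, 137.2, 110.1]
eef_rot: [0.0, -0.057, 0.998, -0.0]
force: [4.5, 0.4, -0.8]
width: 0.245
finger_force: 59.0
```

apply_moves(motion=[{"slide": [0, 0, 1], "spin": 0}, {"slide": [0, 0, 0], "spin": 0}, {"slide": [0, 0, 0], "spin": 0}])

```text
t: 11.9
tcp_pos: [505.3, 137.1, 108.6]
eef_rot: [-0.0, -0.057, 0.998, -0.0]
force: [5.4, 0.5, -4.5]
width: 0.243
finger_force: 58.7
```

apply_moves(motion=[{"slide": [0, 0, 1], "spin": 0}, {"slide": [0, 0, 0], "spin": 0}, {"slide": [0, 0, 0], "spin": 0}])

```text
t: 12.15
tcp_pos: [505.1, 137.1, 107.2]
eef_rot: [-0.0, -0.057, 0.998, -0.0]
force: [7.0, 1.9, -5.3]
width: 0.249
finger_force: 58.8
```

apply_moves(motion=[{"slide": [0, 0, 0.6], "spin": 0}, {"slide": [0, 0, 0], "spin": 0}, {"slide": [0, 0, 0], "spin": 0}])

```text
t: 12.4
tcp_pos: [505.1, 137.1, 106.4]
eef_rot: [-0.0, -0.057, 0.998, -0.0]
force: [7.0, 1.0, -4.9]
width: 0.246
finger_force: 58.8
```

apply_moves(motion=[{"slide": [0, 0, 0.6], "spin": 0}, {"slide": [0, 0, 0], "spin": 0}, {"slide": [0, 0, 0], "spin": 0}])

```text
t: 12.65
tcp_pos: [505.1, 137.1, 105.9]
eef_rot: [-0.0, -0.057, 0.998, -0.0]
force: [7.0, 0.4, -5.4]
width: 0.248
finger_force: 58.8
```

apply_moves(motion=[{"slide": [0, 0, 0.5], "spin": 0}, {"slide": [0, 0, 0], "spin": 0}, {"slide": [0, 0, 0], "spin": 0}])

```text
t: 12.9
tcp_pos: [505.3, 137.1, 105.8]
eef_rot: [-0.0, -0.057, 0.998, -0.0]
force: [5.6, 0.9, -4.8]
width: 0.244
finger_force: 59.1
```

apply_moves(motion=[{"slide": [0, 0, 0.5], "spin": 0}, {"slide": [0, 0, 0], "spin": 0}, {"slide": [0, 0, 0], "spin": 0}])

```text
t: 13.15
tcp_pos: [505.3, 137.2, 105.8]
eef_rot: [-0.0, -0.057, 0.998, -0.0]
force: [5.5, 1.0, -2.9]
width: 0.241
finger_force: 59.3
```

apply_moves(motion=[{"slide": [0, 0, 0.5], "spin": 0}, {"slide": [0, 0, 0], "spin": 0}, {"slide": [0, 0, 0], "spin": 0}])

```text
t: 13.4
tcp_pos: [505.4, 137.2, 105.8]
eef_rot: [0.0, -0.057, 0.998, -0.0]
force: [4.3, 0.4, -0.4]
width: 0.246
finger_force: 59.5
```

apply_moves(motion=[{"slide": [0, 0, 0.5], "spin": 0}, {"slide": [0, 0, 0], "spin": 0}, {"slide": [0, 0, 0], "spin": 0}])

```text
t: 13.65
tcp_pos: [505.6, 137.2, 105.7]
eef_rot: [0.0, -0.057, 0.998, -0.0]
force: [2.3, 0.3, 4.1]
width: 0.243
finger_force: 60.0
```

apply_moves(motion=[{"slide": [0, 0, 0], "spin": 0}, {"slide": [0, 0, 0], "spin": 0}, {"slide": [0, 0, 0], "spin": 0}, {"slide": [0, 0, 0], "spin": 0}, {"slide": [0, 0, 0], "spin": 0}, {"slide": [0, 0, 0], "spin": 0}], claw=0.7)

```text
t: 14.15
tcp_pos: [505.0, 137.1, 104.7]
eef_rot: [-0.001, -0.057, 0.998, -0.0]
force: [-0.2, -1.0, -0.1]
width: 0.701
finger_force: 0.0
```

apply_moves(motion=[{"slide": [0, 0, -5], "spin": 0}, {"slide": [0, 0, -15], "spin": 0}, {"slide": [0, 0, -25], "spin": 0}, {"slide": [0, 0, -25], "spin": 0}, {"slide": [0, 0, -25], "spin": 0}, {"slide": [0, 0, -25], "spin": 0}, {"slide": [0, 0, 0], "spin": 0}, {"slide": [0, 0, 0], "spin": 0}])

```text
t: 14.82
tcp_pos: [506.5, 137.3, 227.6]
eef_rot: [0.002, -0.057, 0.998, 0.0]
force: [0.2, -0.3, -1.0]
width: 0.699
finger_force: 0.0
```

```bash
python3 - <<'E'
from h import *
s=snap('side','s5'); w=snap('wrist','w5'); k=dict(interpolation=cv2.INTER_CUBIC)
p=proj(s,(505,137,100)).astype(int)
for z in(122,130,138): print(z,proj(s,(505,137,z)))
for z in(100,106,112): print('capline',z,proj(s,(505,137,z)))
print(p); a=s['color'][p[1]-70:p[1]+80,p[0]-50:p[0]+50,::-1]
cv2.imwrite('pics/crop6.png',np.hstack([cv2.resize(a,(400,600),**k),cv2.resize(w['color'][0:480,160:480,::-1],(400,600),**k)]))
E
```

```text
122 [273.0931488  213.29349404]
130 [273.02420904 209.41873261]
138 [272.95494319 205.52564353]
capline 100 [273.28107043 223.85563582]
capline 106 [273.23005923 220.9885492 ]
capline 112 [273.17886843 218.11136915]
[273 223]
```

View pics/crop6.png

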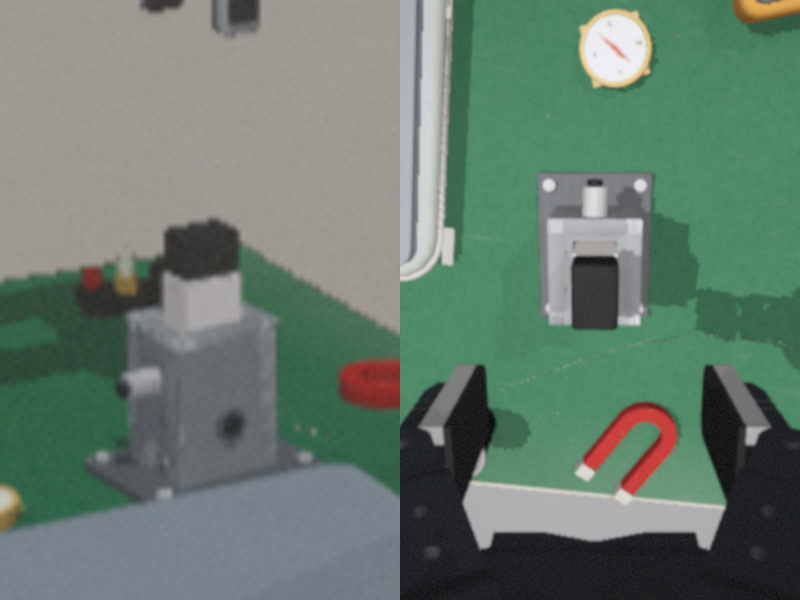

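The block stands upright in the socket with the cap up at about (200,245) in the crop, and the gripper is clear above it. The first ball touch came about 29 mm above home, then the draw-down, then a hard stop, which all fits a seated block.

```bash
python3 -c "
from rig import arm
print(arm.hand_in())"
```

```text
the job is handed in; nothing more can be done
None
```

The white block is in the holder socket, cap up, clicked past the ball and down on the seat with gentle force (estimated about 11 N, under the 20 N limit); I let go, backed the gripper clear and handed the job in at about 15 s.

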